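# Unload the stamped bar from the sprung nest

## Robot

A 6-joint arm with a two-finger parallel gripper is mounted at the origin on a cart in front of the work surface, level with it; the furniture and walls round the work are solid. World frame = base frame: x ahead of the robot, y to its left, z up, the work surface at z = 0. Lengths are in m, angles in rad, forces in N, time in s.
With the tool pointing down it reaches from about 0.275 to 0.725 m from the base axis. Payload 15.9 kg.
Tool frame: the origin (TCP) lies on the centre line of the jaws, within the pads' length; the fingertips stand 8 mm ahead of it and the grasp point (between the pads) lies 11 mm behind it; z points along the fingers, y is the line along which they close (so a half turn about z gives the same grasp; the last joint's range is limited). The gripper opens to 85 mm and grips with 20 to 120 N. Pads are 22 mm wide; open, the fingers measure 114 mm over their backs; the gripper's body (76 mm by 85 mm) begins 54 mm behind the grasp point. The pads swing forward as they close: fully open they stand 13 mm farther back than shut.
Start: joints at [1.303, 0.213, -0.034, 1.323, 0, 1.571], TCP at [0.132, 0.482, 0.239] pointing down, gripper open.
Joint ranges: [-2.98, 2.98], [-0.74, 1.72], [-1.14, 1.35], [-2.1, 2.04], [-1.57, 1.44], [-3.14, 3.14]. Speed limits (rad/s): [1.89, 1.89, 2.39, 2.57, 3.14, 3.14].

## Interface

Orientations are given as a rotation vector (axis times angle).
In Python, from plant import env gives the robot as it stands. The module is installed in compiled form; this text tells all that it offers.
- The arm moves only by the shell command python3 -m creep 'ROWS' [OPENING] [FORCE]. ROWS is JSON, a list of rows, each an object of numbers: "tx", "ty", "tz": the shift along the world's x, y, z each as a share of 2.5 cm, from -1 to 1; "yaw": the turn about the world's z as a share of 0.15 rad, from -1 to 1. In form: [{"tx": .., "ty": .., "tz": .., "yaw": ..}, ...]. A call has 1 to 10 rows; each row shifts and turns the commanded pose from where the row before left it; what a row does not reach is not made up. A row lasts 1/10 s, in which the tool goes at most 50 mm and 8.59 degrees, less where a joint would pass 70% of its speed; a pose out of reach is approached as far as the arm can. A call with a number of a shift or a turn outside -1 to 1 is refused whole. A call with a gripper value outside its range is refused whole. OPENING is the closure in counts, from 0 (fully open) to 255 (shut), set as the call begins (- or left out, the last holds). The fingers move at their own pace and stop on an object; FORCE is the grip in N (left out, the last holds). Time passes only in rows, so rows that do not move let the fingers close. It gives the time, the measured TCP pose, the force, the opening and the grip force at its end, in the units of the state.
- env.observe(): the state, without advancing time (a new reading comes with each control period).
- env.grab_frame(name): name is "scene" or "top" or "wrist"; returns a dict with "color" (384x512x3 uint8, red, green, blue), "z_map" (384x512 float32, m along the optical axis (not along the pixel's ray), 0 where there is no reading), "mtx" (3x3 intrinsics, pixels), "k1" (the pictures are not rectified: a ray, as slopes to the right and down, at radius r is drawn at 1 + k1 r^2 times it, then the intrinsics apply), "origin" and "rotation" of the camera in the world; the wrist camera has in their place "hand_eye" (4x4, takes a point from camera to tool coordinates, whose origin is the TCP and whose axes are the flange's). Camera axes: x right, y down, z forward; pixel columns grow to the right and rows downward; lengths in m; the calibration is good to about 2 mm. A picture is of the moment at which its call begins: read the wrist's pose just before it.
- env.finish_job(): hands the job in; it is judged then, once.
Trained networks look in the newest picture that a camera, given by its name, has taken for a name from the list of things; names that differ only in an ending like _2 or _b are one class to them, and where a whole thing is asked for, a point or a joint stands for the part that bears it (a point fixed in the world has none). Each returns a list of dicts, best first, with "conf" (0 to 1); they miss things now and then, are a little off and sometimes report something else, mostly with a low value. They report only what shows in the picture. A call takes as long as a camera call.
- env.look_for(camera, query): "point" ([x, y, z] in m, in world coordinates, good to about 4 mm: the middle of the surface that is visible of it).
- env.regions_of(camera, query): "region" (384x512 bool, what is visible of it).
The state is a dict: "time": time; "joint_positions": joint angles; "qvel": joint speeds; "joint_efforts": joint torques, N m; "tcp_pos": TCP position; "eef_rot": TCP orientation; "wrist_force": force on the tool from outside, world axes, zero at the start; "wrist_torque": the same for the moment, N m; "opening": finger opening in m; "finger_force": force on a finger pad.
Only numpy, scipy, OpenCV 4.12 (cv2) and the standard library are available. Lean on these libraries where they do the work, as an engineer would, in place of code of your own. Each camera call takes 0.05 s, during which the arm holds its last target. There are 200 camera calls.

## Task

Unload the green chocolate bar from the white stamping nest. The sprung catch will not stay open by itself, so push the blue wedge into the gap between the steel stop and the catch's red tab until it holds the catch fully back, and let go of it; then press down the bar's end at the thumb cut so that its other end tips up out of the nest. Take the bar by the raised end, lift it out and lay it gently, without dropping it, face up along the middle of the walnut tasting board, leaving the wedge in the catch for the next bar and the other things on the counter where they are.

Things in the scene. Friction and masses are not known exactly. Their poses are not given: they have to be found in the camera images.
- nest: White stamping nest, fixed. Origin: at counter height under the pocket's centre, z up, y along the pocket: +y to the catch, -y to the thumb cut. Base plate x +-56, y -94 to 140, 6 mm high; block x +-47, y -86 to 132, flat top (deck) 38 mm above the counter. Pocket x +-33.5, y -72.5 to 71.5, 11.5 mm deep; from a ridge at y -15 its floor slopes down by 18 degrees towards -y.
- thumb_well (a point): Point of the nest at (0, -58, 38) mm; nest's axes. The bar is pressed down here: it rocks over the ridge by 0.31 rad until it lies on the slope (12 to 15 mm down here). This takes 2 to 6 N. Brass spring plungers in the pocket's sides at y -45 pinch the bar, about 2 N each, and keep it at the tilt it is left at. The end wall has a thumb cut 44 mm wide.
- wedge_gap (a point): Point of the nest at (0, 99, 38) mm, on the deck; nest's axes. Middle of the 10 mm gap between the steel stop (fixed on the deck: 24 wide in x, 7 thick, 18 high, outer face at y 94) and the closed catch's red tab. The gap is open upwards and to both sides (-x and +x), where the deck is bare.
- catch (a joint): Sprung catch on the nest, slides to nest +y: 0 closed, 0.014 m at its stop. Spring 2 N closed, 4.5 N at 9 mm. Its steel lip (24 wide, 5 thick, 1.5 mm over the deck) reaches 5 mm over the bar's +y end when closed; the bar is free from 0.007 on. Its red tab is 24 wide in x, 6 thick, 20 high, inner face at nest y 104 + opening. With the wedge fully in it reads 0.009.
- wedge: Loose blue wedge on the counter, 40 g, 90 long (x), 24 mm high. Origin: on the underside where the taper begins. x -55 to 0: parallel grip 19 mm thick (y); x 0 to 35: tapers evenly on both sides to a 6 mm nose at +x. Laid on the deck along the nest's x and pushed nose first through the gap (up to 15 N), it holds when its origin is 0 to 20 mm past the gap's middle, at nest y 103.5 mm.
- wedge_nose (a point): Middle of the wedge's thin end, 12 mm above its underside. The wedge's axes.
- bar: Wrapped chocolate bar, green edge, light label on top, 64 (x) x 140 (y) x 11 mm, 60 to 120 g, loose. Origin: centre of its underside, z up through the label. It starts flush in the pocket, axes as the nest's, +y end under the catch; the 1.5 mm gaps beside it admit no finger. Fully tipped, its underside 25 mm from the +y end is about 7 mm above the deck.
- bar_thumb_end (a point): Point on the bar's upper face, 12 mm from its -y end (the end to press). The bar's axes.
- bar_catch_end (a point): Middle of the bar's +y end face (the end that tips up). The bar's axes.
- board: Small walnut tasting board, loose, 68 (x) x 200 (y) x 13 mm, 0.6 kg. Origin: centre of its underside, z up; its length is along its y.
- stamp: Bystander: wooden hand stamp 32 x 44 x 65 mm, standing. Origin: centre of its underside.
- ink_pad: Bystander: closed green ink pad tin 72 x 102 x 14 mm. Origin: centre of its underside.
- brown_bar: Bystander: second bar, dark brown edge, 64 x 140 x 11 mm, on the counter. Origin: centre of its underside.

How it is judged:
By the outcome, as a careful person would: the job done as asked, in the order asked, and still so for the second after the job is handed in, with the robot touching nothing.
It also fails if it takes over 51 s, if anything falls off the work surface, if the arm or the gripper's body presses on something with over 40 N, if the wrist force passes 120 N, or if a joint passes its speed limit or range.

## Working session

There is one attempt and no reset: what is moved stays moved. The work goes in short steps, Python scripts to look and compute and a shell command to move; the robot and the scene stay as the last step left them, time stands still between calls to the robot, and variables do not carry over. Pictures are saved under pics/ and viewed, at most 10 in all, crops included, and the job is handed in when it is done.

```bash
mkdir -p pics; ls; cat > h.py <<'E'
import numpy as np, cv2
from plant import env
from scipy.spatial.transform import Rotation as R
def cam(name):
    s=env.observe(); f=env.grab_frame(name)
    if 'hand_eye' in f:
        T=np.eye(4);T[:3,:3]=R.from_rotvec(s['eef_rot']).as_matrix();T[:3,3]=s['tcp_pos']
        T=T@np.array(f['hand_eye'])
        f['rotation'],f['origin']=T[:3,:3],T[:3,3]
    return f
def cloud(f):
    h,w=f['z_map'].shape;v,u=np.mgrid[:h,:w];K=np.array(f['mtx'])
    D=np.array([f['k1'],0,0,0,0.])
    p=cv2.undistortPoints(np.stack([u,v],-1).reshape(-1,1,2).astype(float),K,D).reshape(h,w,2)
    z=f['z_map'][...,None]
    P=np.concatenate([p*z,z],-1)@np.array(f['rotation']).T+np.array(f['origin'])
    P[f['z_map']==0]=np.nan
    return P
def rect(P,m):
    q=P[m];q=q[~np.isnan(q[:,0])]
    (c,s,a)=cv2.minAreaRect((q[:,:2]*1000).astype(np.float32))
    return np.round(c,1),np.round(s,1),round(a,1),np.round(np.nanpercentile(q[:,2],[5,50,95])*1000,1)
E
python3 - <<'E'
from h import *
for c in ['top','scene']:
    f=cam(c);P=cloud(f);cv2.imwrite(f'pics/{c}0.png',f['color'][...,::-1])
    print(c,f['origin'],f['z_map'].shape)
    for n in ['nest','wedge','bar','board','stamp','ink_pad','brown_bar','catch']:
        r=env.look_for(c,n)[:2]; g=env.regions_of(c,n)[:2]
        print(n,[(np.round(x['point'],3),round(x['conf'],2)) for x in r])
        for x in g: print('   ',round(x['conf'],2),x['region'].sum(),*rect(P,x['region']))
s=env.observe();print(s['time'],s['tcp_pos'],s['eef_rot'],s['opening'])
E
```

```text
picsTraceback (most recent call last):
  File "<stdin>", line 3, in <module>
  File "h.py", line 16, in cloud
    P=np.concatenate([p*z,z],-1)@np.array(f['rotation']).T+np.array(f['origin'])
      ~~~~~~~~~~~~~~~~~~~~~~~~~~~~~~~~~~~~~~~~~~~~~~~~~~~~^~~~~~~~~~~~~~~~~~~~~~
ValueError: operands could not be broadcast together with shapes (384,512) (3,)
```

```bash
python3 - <<'E'
s=open('h.py').read()
s=s.replace("        f['rotation'],f","        f['rotation'],f").replace("    return f\n","    r=np.array(f['rotation'],float)\n    f['rotation']=R.from_rotvec(r).as_matrix() if r.size==3 else r.reshape(3,3)\n    return f\n",1)
open('h.py','w').write(s)
E
python3 - <<'E'
from h import *
for c in ['top','scene']:
    f=cam(c);P=cloud(f);cv2.imwrite(f'pics/{c}0.png',f['color'][...,::-1])
    print(c,f['origin'],f['rotation'])
    for n in ['nest','wedge','bar','board','brown_bar','catch']:
        g=env.regions_of(c,n)[:2]
        for x in g: print(n,round(x['conf'],2),x['region'].sum(),*rect(P,x['region']))
s=env.observe();print(s['time'],s['tcp_pos'],s['eef_rot'],s['opening'])
E
```

```text
top [ 0.39085142 -0.03318739  1.19327642] [[ 0.00537366 -0.99362522  0.1126057 ]
 [-0.99997653 -0.00581816 -0.00361913]
 [ 0.00425122 -0.11258361 -0.99363316]]
nest 0.94 1913 [519.9  -6.4] [113.9 236.4] 11.8 [ 1.6 34.7 40.7]
wedge 0.52 231 [455.5 186. ] [91.2 27.7] 12.7 [-3.5 21.3 26. ]
bar 0.84 1031 [522.6 -29.3] [ 66.4 139.2] 12.2 [32.5 36.1 39.6]
board 0.83 1569 [495.2 334.7] [ 75.9 201.1] 84.5 [ 6.9 11.6 15.3]
board 0.55 201 [452.3 185.4] [84.3 24.4] 10.4 [ 5.9 21.7 26. ]
brown_bar 0.57 1027 [664.4  40.8] [ 69.4 145.3] 7.4 [ 3.5  9.5 13.4]
catch 0.21 180 [451.1 181.7] [86.6 17.5] 10.2 [10.6 21.7 26. ]
scene [-0.20509004 -0.56336422  0.8917709 ] [[ 5.73469788e-01 -5.57304703e-01  6.00453054e-01]
 [-8.19226627e-01 -3.90450646e-01  4.20019079e-01]
 [ 3.68674508e-04 -7.32775383e-01 -6.80470501e-01]]
nest 0.59 2009 [533.9   2.6] [147.5 251.1] 12.1 [ 4.3 33.9 42.5]
wedge 0.55 207 [450.3 177.8] [87.9 18.8] 12.2 [ 5.7 22.3 26.6]
bar 0.7 801 [528.  -30.4] [ 70.7 141.3] 10.6 [35.6 38.7 41.7]
board 0.79 1052 [503.6 336.7] [ 88.9 214.3] 83.9 [ 4.1 13.5 16.7]
board 0.51 873 [526.3 -30. ] [ 76.2 145.1] 15.4 [35.4 38.6 41.7]
brown_bar 0.91 632 [661.7  36.2] [ 64.9 138.3] 9.4 [ 6.3 12.  15.2]
brown_bar 0.19 832 [525.  -30.9] [ 74.6 142.8] 13.5 [35.5 38.6 41.6]
catch 0.59 61 [504.5  55.1] [23.2 44.1] 8.9 [37.6 45.5 57.5]
catch 0.29 239 [455.2 187.8] [101.7  36.4] 12.2 [ 3.6 22.2 26.7]
0.75 [0.13231738 0.48216463 0.23931498] [4.19464693e-01 3.11342583e+00 1.20350777e-05] 0.08526098085733912
```

View pics/top0.png

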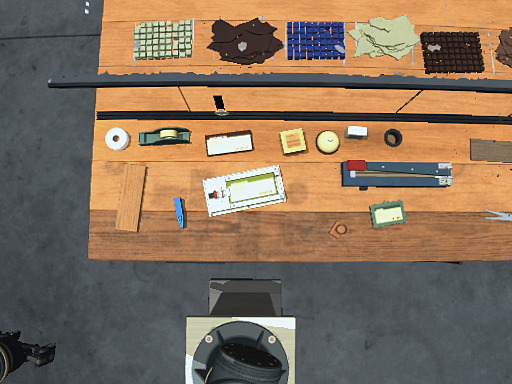

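Top view: nest with catch to the left (212,195), thumb cut to the right (285,180), blue wedge at (180,212), and board at (130,197). I'll move over the wedge and nest for a close view.

```bash
python3 -m creep '[{"tx":0.9,"ty":-0.8,"tz":0.3},{"tx":0.9,"ty":-0.8,"tz":0.3},{"tx":0.9,"ty":-0.8,"tz":0.3},{"tx":0.9,"ty":-0.8,"tz":0.3},{"tx":0.9,"ty":-0.8,"tz":0.3},{"tx":0.9,"ty":-0.8,"tz":0.3},{"tx":0.9,"ty":-0.8,"yaw":0.8},{"tx":0.9,"ty":-0.8,"yaw":0.8},{"tx":0.9,"ty":-0.8,"yaw":0.8},{"tx":0.9,"ty":-0.8,"yaw":0.8}]' 0 && python3 -m creep '[{"tx":0.9,"ty":-0.8},{"tx":0.9,"ty":-0.8},{"tx":0.9,"ty":-0.8},{"ty":-0.8},{},{}]'
python3 - <<'E'
from h import *
f=cam('wrist');P=cloud(f);cv2.imwrite('pics/w1.png',cv2.resize(f['color'],(768,576))[...,::-1])
for n in ['nest','wedge','bar','board','catch']:
    for x in env.regions_of('wrist',n)[:1]: print(n,round(x['conf'],2),x['region'].sum(),*rect(P,x['region']))
np.save('w1.npy',P);print(f['origin'],f['rotation'],env.observe()['time'])
E
```

```text
[0.06131206 0.50199751 0.37597353] [[ 2.63478559e-01  9.23609680e-01  2.78431693e-01]
 [ 9.64665231e-01 -2.52203866e-01 -7.62509203e-02]
 [-2.04538855e-04  2.88683856e-01 -9.57424456e-01]] 1.05invalid input
```

View pics/w1.png

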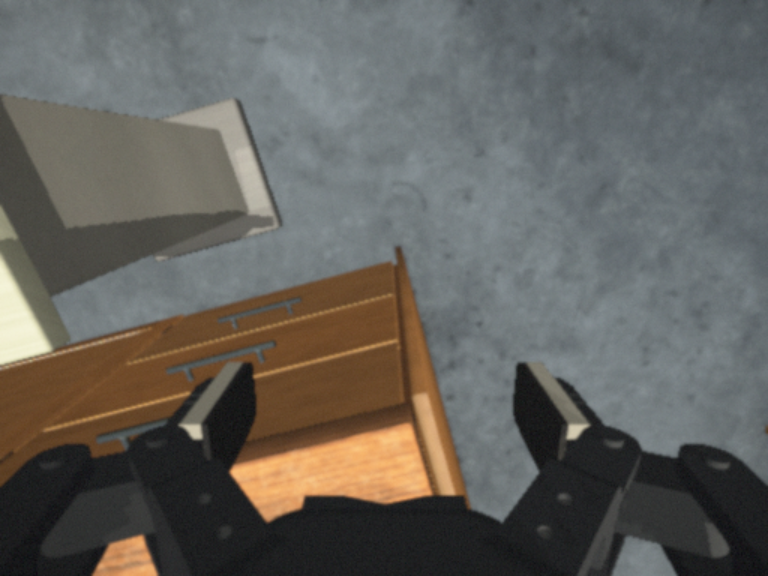

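The wrist view shows only the cart and floor because the move was refused. I'll retry with all four keys in every row.

```bash
python3 -m creep '[{"tx":0.9,"ty":-0.8,"tz":0.3,"yaw":0},{"tx":0.9,"ty":-0.8,"tz":0.3,"yaw":0},{"tx":0.9,"ty":-0.8,"tz":0.3,"yaw":0},{"tx":0.9,"ty":-0.8,"tz":0.3,"yaw":0},{"tx":0.9,"ty":-0.8,"tz":0.3,"yaw":0},{"tx":0.9,"ty":-0.8,"tz":0.3,"yaw":0},{"tx":0.9,"ty":-0.8,"tz":0,"yaw":0.8},{"tx":0.9,"ty":-0.8,"tz":0,"yaw":0.8},{"tx":0.9,"ty":-0.8,"tz":0,"yaw":0.8},{"tx":0.9,"ty":-0.8,"tz":0,"yaw":0.8}]' 0
```

```text
time: 2.05
tcp_pos: [0.3581, 0.2812, 0.2844]
eef_rot: [-0.34, 3.123, 0.0]
wrist_force: [-0.5, 1.0, 0.1]
opening: 0.0856
finger_force: 0.0
```

```bash
python3 -m creep '[{"tx":0.4,"ty":-0.8,"tz":0.3,"yaw":0},{"tx":0.4,"ty":-0.8,"tz":0.3,"yaw":0},{"tx":0.4,"ty":-0.8,"tz":0.3,"yaw":0},{"tx":0.4,"ty":-0.8,"tz":0,"yaw":0},{"tx":0.4,"ty":-0.8,"tz":0,"yaw":0},{"tx":0.4,"ty":-0.8,"tz":0,"yaw":0},{"tx":0.4,"ty":-0.8,"tz":0,"yaw":0},{"tx":0.4,"ty":-0.8,"tz":0,"yaw":0},{"tx":0,"ty":0,"tz":0,"yaw":0},{"tx":0,"ty":0,"tz":0,"yaw":0}]' 0
python3 - <<'E'
from h import *
f=cam('wrist');P=cloud(f);cv2.imwrite('pics/w2.png',cv2.resize(f['color'],(768,576))[...,::-1])
for n in ['nest','wedge','bar','board','catch']:
    for x in env.regions_of('wrist',n)[:1]: print(n,round(x['conf'],2),x['region'].sum(),*rect(P,x['region']))
np.save('w2.npy',P);np.save('w2c.npy',f['color']);print(f['origin'],env.observe()['time'])
E
```

```text
time: 3.05
tcp_pos: [0.4373, 0.122, 0.3068]
eef_rot: [0.331, -3.124, -0.0]
wrist_force: [-0.0, 1.0, -0.5]
opening: 0.0852
finger_force: 0.0
nest 0.96 7201 [527.1 -14.1] [120.8 250.9] 11.9 [ 7.2 39.7 43.7]
wedge 0.95 791 [452.2 181.5] [89.6 23.1] 12.0 [ 6.  25.8 27.2]
bar 0.91 4036 [524.5 -30.5] [ 65.9 139.8] 12.4 [38.8 40.3 41.6]
board 0.97 4333 [458.  303.6] [223.8 175. ] 34.7 [11.5 14.8 16.3]
catch 0.78 343 [508.6  54.1] [26.  47.9] 9.7 [40.  46.6 60.2]
[0.36536375 0.10713372 0.44346224] 3.35
```

View pics/w2.png

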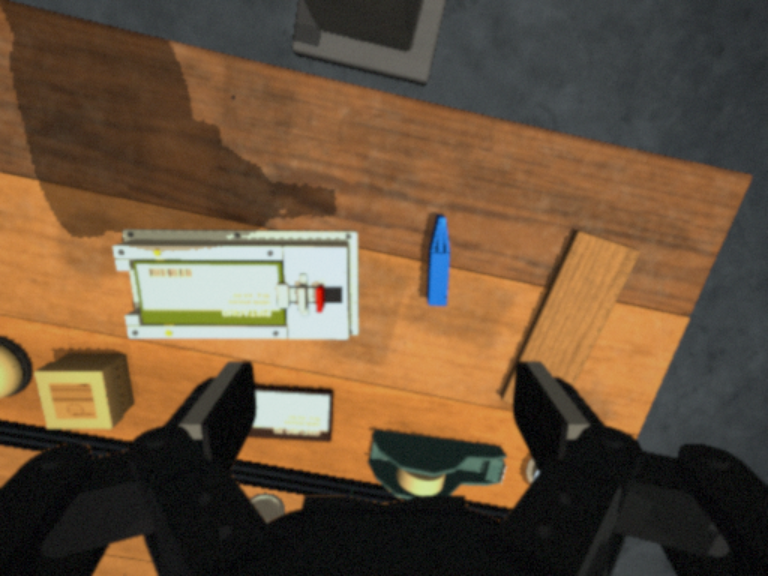

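The wrist view shows the wedge at (440,260) with its nose up, towards the robot. The catch's red tab is at (320,298) and the board at (575,305). The nose already points along nest -x, so I'll insert from the far (+x) side. Next I grasp the grip part.

```bash
python3 -m creep '[{"tx":0.44,"ty":0.66,"tz":-0.9,"yaw":0},{"tx":0.44,"ty":0.66,"tz":-0.9,"yaw":0},{"tx":0.44,"ty":0.66,"tz":-1,"yaw":0},{"tx":0.44,"ty":0.66,"tz":-1,"yaw":0},{"tx":0,"ty":0,"tz":-1,"yaw":0},{"tx":0,"ty":0,"tz":-1,"yaw":0},{"tx":0,"ty":0,"tz":-1,"yaw":0},{"tx":0,"ty":0,"tz":-1,"yaw":0},{"tx":0,"ty":0,"tz":-1,"yaw":0},{"tx":0,"ty":0,"tz":0,"yaw":0}]' 0
python3 - <<'E'
from h import *
f=cam('wrist');P=cloud(f)
x=env.regions_of('wrist','wedge')[0];print(round(x['conf'],2),x['region'].sum(),*rect(P,x['region']))
# nest pose from the previous wrist cloud: deck edges
P=np.load('w2.npy').reshape(-1,3)*1000
a=np.radians(12.);u=np.array([np.cos(a),np.sin(a)]);v=np.array([-u[1],u[0]])
d=P[:,:2]-[524.5,-30.5]
m=(abs(P[:,2]-39.7)<3)&(np.abs(d@u)<70)&(abs(d@v)<160)
q=np.c_[d@u,d@v][m];
print(cv2.minAreaRect(P[m][:,:2].astype(np.float32)));print(np.percentile(q,[.3,1,99,99.7],axis=0))
# tab / stop tall parts
m=(P[:,2]>50)&(P[:,2]<70)&(np.abs(d@u)<30)&(abs(d@v-100)<40)
q=np.c_[d@u,d@v,P[:,2]][m];print(len(q));print(np.round(q[np.argsort(q[:,1])][::max(1,len(q)//25)],1))
E
```

```text
time: 4.35
tcp_pos: [0.4793, 0.1878, 0.0842]
eef_rot: [0.333, -3.119, 0.002]
wrist_force: [-0.6, -0.5, -0.4]
opening: 0.0854
finger_force: 0.0
0.72 2920 [453.2 181.4] [89.8 19.9] 11.4 [24.8 26.  27.1]
((521.4505615234375, -7.7194976806640625), (94.56639099121094, 217.68350219726562), 11.702884674072266)
[[-45.23266768 -83.88253667]
 [-44.65915926 -81.53003388]
 [ 47.18656178 129.79294377]
 [ 48.24166865 131.14008509]]
190
[[ 4.600e+00  8.680e+01  5.650e+01]
 [-4.300e+00  8.730e+01  5.680e+01]
 [-9.900e+00  8.800e+01  5.130e+01]
 [ 1.100e+00  8.870e+01  5.810e+01]
 [-6.100e+00  8.900e+01  5.800e+01]
 [ 8.500e+00  8.970e+01  5.810e+01]
 [-9.700e+00  9.010e+01  5.550e+01]
 [ 1.300e+01  9.080e+01  5.800e+01]
 [ 4.000e+00  9.130e+01  5.810e+01]
 [-3.600e+00  9.190e+01  5.900e+01]
 [ 4.600e+00  9.240e+01  5.650e+01]
 [-9.600e+00  9.280e+01  5.500e+01]
 [-6.100e+00  9.310e+01  5.780e+01]
 [-8.400e+00  9.340e+01  5.100e+01]
 [-6.100e+00  9.370e+01  5.310e+01]
 [ 1.900e+00  1.042e+02  5.990e+01]
 [-9.300e+00  1.045e+02  5.860e+01]
 [ 6.200e+00  1.054e+02  6.010e+01]
 [-3.900e+00  1.058e+02  5.980e+01]
 [ 8.400e+00  1.064e+02  5.810e+01]
 [-1.010e+01  1.069e+02  5.650e+01]
 [-4.100e+00  1.073e+02  6.060e+01]
 [ 6.300e+00  1.081e+02  5.990e+01]
 [-2.100e+00  1.083e+02  5.880e+01]
 [-9.600e+00  1.088e+02  5.000e+01]
 [-1.000e-01  1.094e+02  5.710e+01]
 [-3.200e+00  1.096e+02  5.760e+01]
 [ 5.000e+00  1.097e+02  5.080e+01]]
```

```bash
python3 -m creep '[{"tx":0.12,"ty":0,"tz":-0.9,"yaw":0},{"tx":0,"ty":0,"tz":-0.9,"yaw":0},{"tx":0,"ty":0,"tz":-0.9,"yaw":0},{"tx":0,"ty":0,"tz":-0.12,"yaw":0},{"tx":0,"ty":0,"tz":0,"yaw":0}]' 0; python3 -m creep '[{"tx":0,"ty":0,"tz":0,"yaw":0},{"tx":0,"ty":0,"tz":0,"yaw":0},{"tx":0,"ty":0,"tz":0,"yaw":0},{"tx":0,"ty":0,"tz":0,"yaw":0},{"tx":0,"ty":0,"tz":0,"yaw":0},{"tx":0,"ty":0,"tz":0,"yaw":0},{"tx":0,"ty":0,"tz":0,"yaw":0},{"tx":0,"ty":0,"tz":0,"yaw":0}]' 255 70
```

```text
time: 4.95
tcp_pos: [0.4847, 0.1884, 0.0174]
eef_rot: [-0.333, 3.123, 0.0]
wrist_force: [0.1, 0.2, 0.8]
opening: 0.0853
finger_force: 0.0
time: 5.75
tcp_pos: [0.4846, 0.1883, 0.0169]
eef_rot: [-0.333, 3.123, 0.0]
wrist_force: [-2.4, -0.5, 9.2]
opening: 0.0173
finger_force: 69.0
```

```bash
python3 -m creep '[{"tx":0,"ty":0,"tz":0.9,"yaw":0},{"tx":0,"ty":0,"tz":0.9,"yaw":0},{"tx":0,"ty":0,"tz":0.9,"yaw":0},{"tx":0.78,"ty":-0.67,"tz":0.3,"yaw":0},{"tx":0.78,"ty":-0.67,"tz":0.3,"yaw":0},{"tx":0.78,"ty":-0.67,"tz":0,"yaw":0},{"tx":0.78,"ty":-0.67,"tz":0,"yaw":0},{"tx":0.78,"ty":-0.67,"tz":0,"yaw":0},{"tx":0.78,"ty":-0.67,"tz":0,"yaw":0},{"tx":0,"ty":0,"tz":0,"yaw":0}]'; python3 -m creep '[{"tx":0,"ty":0,"tz":0,"yaw":0}]'
cat > m.py <<'E'
from h import *
a=np.radians(12.);u=np.array([np.cos(a),np.sin(a)]);v=np.array([-u[1],u[0]]);O=np.array([525.5,-30.3])
def nest(P): 
    d=P[...,:2]*1000-O
    return np.stack([d@u,d@v,P[...,2]*1000],-1)
E
python3 - <<'E'
from m import *
f=cam('wrist');P=cloud(f);cv2.imwrite('pics/w3.png',cv2.resize(f['color'],(768,576))[...,::-1])
x=env.regions_of('wrist','wedge')[0];print(round(x['conf'],2),x['region'].sum(),*rect(P,x['region']))
q=nest(P[x['region']]);q=q[~np.isnan(q[:,0])]
for a in range(int(q[:,0].min()),int(q[:,0].max()),6):
    w=q[abs(q[:,0]-a)<3]; print(a,np.round([*np.percentile(w[:,1],[3,97]),w[:,1].min(),w[:,1].max(),np.median(w[:,2])],1))
print(nest(np.array(env.observe()['tcp_pos'])))
N=nest(P);m=(N[...,2]>50)&(N[...,2]<62)&(abs(N[...,0])<20)&(abs(N[...,1]-100)<25)&~x['region']
k=np.sort(N[m][:,1]);print(np.round(k[::max(1,len(k)//30)],1))
E
```

```text
time: 6.75
tcp_pos: [0.6031, 0.0857, 0.0985]
eef_rot: [-0.329, 3.124, -0.001]
wrist_force: [-1.1, 1.0, -0.7]
opening: 0.0169
finger_force: 68.6
time: 6.85
tcp_pos: [0.6012, 0.0874, 0.0985]
eef_rot: [0.331, -3.123, -0.0]
wrist_force: [0.1, 0.6, -0.6]
opening: 0.0168
finger_force: 68.6
0.81 6484 [599.4  82.8] [155.2  31.2] 5.1 [106.1 107.6 108.6]
18 [ 93.9 104.1  93.9 104.1  40.1]
24 [ 95.9 103.1  93.2 105.5 107.5]
30 [ 95.  104.   94.1 106.1 107.5]
36 [ 93.7 104.9  91.2 107.5 107.6]
42 [ 92.8 105.9  89.8 108.2 107.6]
48 [ 91.8 107.3  89.1 109.  107.6]
54 [ 90.8 108.3  86.5 112.2 107.3]
60 [ 90.7 108.5  85.3 113.4 107.6]
66 [ 90.6 108.2  84.5 114.3 107.6]
72 [ 90.6 108.3  82.7 108.8 107.6]
78 [ 90.4 108.4  81.8 108.9 107.6]
84 [ 90.4 108.5  81.7 109.1 107.6]
90 [ 91.3 107.7  90.7 108.2 107.6]
96 [ 91.2 108.2  81.5 108.3 107.7]
102 [ 91.1 107.8  81.3 108.4 107.7]
108 [ 91.5 107.5  82.1 108.  107.6]Traceback (most recent call last):
  File "<stdin>", line 6, in <module>
    return _quantile_unchecked(
        a, q, axis, out, overwrite_input, method, keepdims, weights)
    return _ureduce(a,
                    func=_quantile_ureduce_func,
    ...<5 lines>...
                    overwrite_input=overwrite_input,
                    method=method)
    r = func(a, **kwargs)
    result = _quantile(arr,
                       quantiles=q,
    ...<2 lines>...
                       out=out,
                       weights=wgt)
    slices_having_nans = np.isnan(arr[-1, ...])
                                  ~~~^^^^^^^^^
IndexError: index -1 is out of bounds for axis 0 with size 0
```

View pics/w3.png

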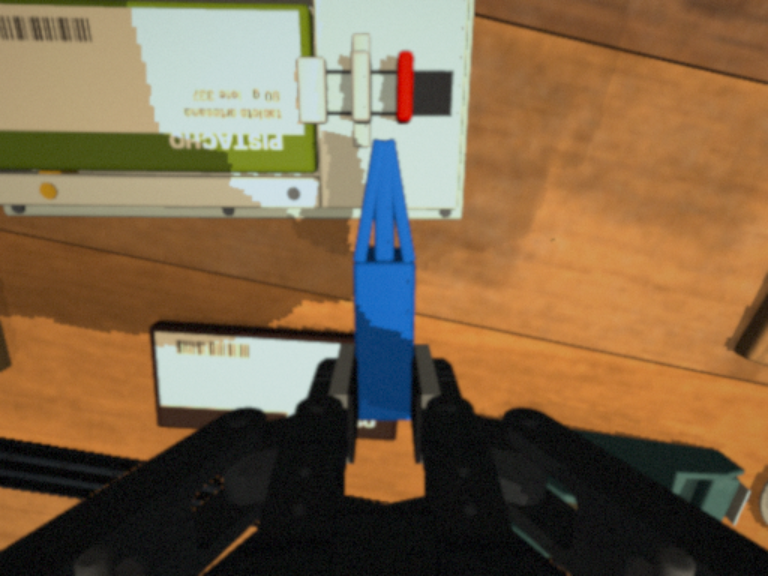

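The wedge is held straight, with its nose at about (383,145), facing the gap between the stop at (361,90) and the red tab at (405,87). I'll lower it to just above the deck and recheck.

```bash
python3 -m creep '[{"tx":0,"ty":0,"tz":-0.55,"yaw":0},{"tx":0,"ty":0,"tz":-0.55,"yaw":0},{"tx":0,"ty":0,"tz":-0.56,"yaw":0},{"tx":0,"ty":0,"tz":0,"yaw":0},{"tx":0,"ty":0,"tz":0,"yaw":0}]'
python3 - <<'E'
from m import *
f=cam('wrist');P=cloud(f);N=nest(P)
x=env.regions_of('wrist','wedge')[0]['region']
for a in range(20,60,8):
    w=N[x&(abs(N[...,0]-a)<3)]; print(a,len(w),np.round([*np.percentile(w[:,1],[3,97]),np.median(w[:,2])],1) if len(w) else '')
m=(N[...,2]>50)&(N[...,2]<66)&(abs(N[...,0])<14)&(abs(N[...,1]-100)<18)
k=np.sort(N[m][:,1]);print(np.round(k[::max(1,len(k)//40)],1))
print(nest(np.array(env.observe()['tcp_pos'])))
cv2.imwrite('pics/w4.png',cv2.resize(f['color'],(768,576))[...,::-1])
E
```

```text
time: 7.45
tcp_pos: [0.6009, 0.0881, 0.0577]
eef_rot: [0.334, -3.124, -0.0]
wrist_force: [0.2, -0.0, 0.2]
opening: 0.0172
finger_force: 68.6
20 55 [ 97.3 102.6  66.7]
28 293 [ 96.2 104.2  66.8]
36 370 [ 94.8 105.6  66.9]
44 441 [ 93.  107.   66.9]
52 412 [ 91.6 108.1  66.8]
[ 87.1  87.6  87.9  88.3  88.7  89.   89.3  89.6  89.9  90.3  90.6  90.9
  91.3  91.6  91.9  92.3  92.6  92.9  93.2  93.6  93.9  94.1 104.1 104.5
 104.8 105.1 105.4 105.7 106.1 106.4 106.7 107.1 107.4 107.7 108.  108.3
 108.7 109.  109.3 109.7 110.1]
[99.00751058 99.88231798 58.25121039]
```

View pics/w4.png

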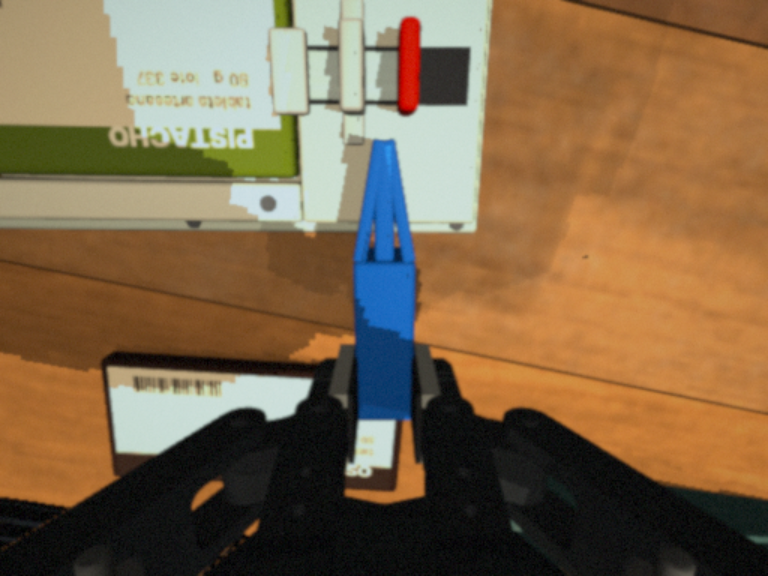

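The gap's middle is at nest y 99.1 and the nose is at 100. I'll shift 0.9 mm and push, following the taper.

```bash
python3 -m creep '[{"tx":0.01,"ty":-0.035,"tz":-0.07,"yaw":0},{"tx":-0.39,"ty":-0.083,"tz":0,"yaw":0},{"tx":-0.39,"ty":-0.083,"tz":0,"yaw":0},{"tx":0,"ty":0,"tz":0,"yaw":0}]'; python3 -m creep '[{"tx":-0.325,"ty":-0.01,"tz":0,"yaw":0},{"tx":-0.325,"ty":-0.01,"tz":0,"yaw":0},{"tx":-0.325,"ty":-0.01,"tz":0,"yaw":0},{"tx":0,"ty":0,"tz":0,"yaw":0}]'
python3 - <<'E'
from m import *
f=cam('wrist');N=nest(cloud(f))
x=env.regions_of('wrist','wedge')[0]['region']
for a in range(-20,60,8):
    w=N[x&(abs(N[...,0]-a)<3)]; print(a,len(w),np.round([*np.percentile(w[:,1],[3,97]),np.median(w[:,2])],1) if len(w) else '')
m=(N[...,2]>50)&(N[...,2]<61.5)&(abs(N[...,0])<14)&(abs(N[...,1]-104)<22)&~x
k=np.sort(N[m][:,1]);print(np.round(k[::max(1,len(k)//30)],1))
print(nest(np.array(env.observe()['tcp_pos'])))
E
```

```text
time: 7.95
tcp_pos: [0.5813, 0.0827, 0.0559]
eef_rot: [0.333, -3.124, -0.001]
wrist_force: [-1.9, 1.6, -0.8]
opening: 0.0173
finger_force: 68.6
time: 8.35
tcp_pos: [0.5575, 0.082, 0.056]
eef_rot: [-0.333, 3.123, 0.0]
wrist_force: [-2.5, 3.0, 2.7]
opening: 0.0173
finger_force: 69.0
-20 251 [ 99.8 106.4  65.4]
-12 330 [ 98.5 107.9  65.4]
-4 419 [ 97.1 109.4  65.4]
4 448 [ 95.7 111.1  65.3]
12 586 [ 94.7 112.1  65. ]
20 520 [ 94.3 112.3  65.3]
28 492 [ 94.4 112.2  65.2]
36 474 [ 94.7 112.3  65.3]
44 428 [ 95.1 112.   65.3]
52 392 [ 95.5 111.6  65.2]
[ 86.9  87.8  88.2  88.7  89.1  89.6  90.   90.4  90.9  91.3  91.8  92.2
  92.6  93.   93.5  93.9  94.1 112.8 113.1 113.5 114.  114.4 114.8 115.2
 115.7 116.1 116.6 117.  117.4 117.9 118.5]
[ 54.72254856 103.16858824  55.73978977]
```

```bash
python3 -m creep '[{"tx":-0.29,"ty":-0.062,"tz":0,"yaw":0},{"tx":-0.29,"ty":-0.062,"tz":0,"yaw":0},{"tx":-0.29,"ty":-0.062,"tz":0,"yaw":0},{"tx":0,"ty":0,"tz":0,"yaw":0},{"tx":0,"ty":0,"tz":-0.03,"yaw":0}]';  python3 -m creep '[{"tx":0,"ty":0,"tz":0,"yaw":0},{"tx":0,"ty":0,"tz":0,"yaw":0},{"tx":0,"ty":0,"tz":0,"yaw":0}]' 150
python3 - <<'E'
from m import *
f=cam('wrist');N=nest(cloud(f))
x=env.regions_of('wrist','wedge')[0]['region']
for a in range(-44,60,8):
    w=N[x&(abs(N[...,0]-a)<3)]; print(a,len(w),np.round([*np.percentile(w[:,1],[3,97]),np.median(w[:,2])],1) if len(w) else '')
m=(N[...,2]>50)&(N[...,2]<61.5)&(abs(N[...,0])<14)&(abs(N[...,1]-104)<22)&~x
k=np.sort(N[m][:,1]);print(np.round(k[::max(1,len(k)//30)],1))
s=env.observe();print(nest(np.array(s['tcp_pos'])),s['opening'],s['finger_force'],s['wrist_force'])
E
```

```text
time: 8.95
tcp_pos: [0.5362, 0.0775, 0.0551]
eef_rot: [-0.333, 3.123, 0.001]
wrist_force: [-1.5, 5.3, 5.9]
opening: 0.0174
finger_force: 69.6
time: 9.25
tcp_pos: [0.5359, 0.077, 0.0546]
eef_rot: [0.332, -3.124, 0.001]
wrist_force: [0.5, 0.5, 0.2]
opening: 0.0349
finger_force: 0.0Traceback (most recent call last):
  File "<stdin>", line 3, in <module>
IndexError: list index out of range
```

```bash
python3 -m creep '[{"tx":0,"ty":0,"tz":0.8,"yaw":0},{"tx":0,"ty":0,"tz":0.9,"yaw":0},{"tx":0,"ty":0,"tz":0.9,"yaw":0},{"tx":0,"ty":0,"tz":0.9,"yaw":0},{"tx":0,"ty":0,"tz":0,"yaw":0},{"tx":0,"ty":0,"tz":0,"yaw":0}]' 150
python3 - <<'E'
from m import *
f=cam('wrist');N=nest(cloud(f))
x=env.regions_of('wrist','wedge');print(len(x))
x=x[0]['region'] if x else (f['color'][...,2]>f['color'][...,0]*1.5)&(f['color'][...,2]>80)
for a in range(-44,60,8):
    w=N[x&(abs(N[...,0]-a)<3)]; print(a,len(w),np.round([*np.percentile(w[:,1],[3,97]),np.median(w[:,2])],1) if len(w) else '')
m=(N[...,2]>50)&(N[...,2]<61.5)&(abs(N[...,0])<14)&(abs(N[...,1]-104)<22)&~x
k=np.sort(N[m][:,1]);print(np.round(k[::max(1,len(k)//30)],1))
for x in env.regions_of('wrist','bar')[:1]: print(rect(cloud(f),x['region']))
s=env.observe();print(nest(np.array(s['tcp_pos'])),s['joint_positions'],s['tcp_pos'])
E
```

```text
time: 9.95
tcp_pos: [0.5361, 0.0772, 0.1424]
eef_rot: [-0.333, 3.123, -0.0]
wrist_force: [0.4, -0.7, 0.6]
opening: 0.0351
finger_force: 0.0
1
-44 31 [101.  106.   64.5]
-36 107 [ 99.1 107.4  64.4]
-28 136 [ 98.2 108.9  64.4]
-20 140 [ 96.9 109.8  64.3]
-12 162 [ 95.8 111.3  64.2]
-4 191 [ 94.4 111.4  64.4]
4 188 [ 94.4 111.5  64.4]
12 189 [ 94.3 111.7  64.4]
20 170 [ 95.  111.8  64.4]
28 183 [ 94.2 112.4  64.3]
36 179 [ 94.4 112.1  64.2]
44 94 [ 94.8 112.4  64.3]
52 0 
[ 87.   87.3  87.9  88.1  88.7  88.9  89.5  89.7  90.3  90.5  91.1  91.6
  91.9  92.5  92.6  93.3  93.4 113.2 113.3 113.9 114.1 114.7 114.9 115.5
 116.  116.3 116.8 117.  117.6 117.8 118.4]
(array([529.1, -40.5]), array([ 66.2, 164.4]), 11.9, array([38.7, 40.2, 41.3]))
[ 32.0013182 103.014616  141.379886 ] [ 1.43115000e-01  3.34579036e-01 -1.22271530e-01  1.11543447e+00
 -1.02913611e-04 -6.90754665e-02] [0.53538407 0.07711695 0.14137989]
```

The wedge holds: origin at about nest x -10, tab at 113 (9 mm open). Next I turn by -90°, shut the gripper and go over the thumb cut.

```bash
python3 -m creep '[{"tx":0,"ty":-0.65,"tz":0,"yaw":-1},{"tx":0,"ty":-0.65,"tz":0,"yaw":-1},{"tx":0,"ty":-0.65,"tz":0,"yaw":-1},{"tx":0,"ty":-0.65,"tz":0,"yaw":-1},{"tx":0,"ty":-0.65,"tz":0,"yaw":-1},{"tx":0,"ty":-0.65,"tz":0,"yaw":-1},{"tx":0,"ty":-0.65,"tz":0,"yaw":-1},{"tx":0,"ty":-0.65,"tz":0,"yaw":-1},{"tx":0,"ty":-0.65,"tz":0,"yaw":-1},{"tx":0,"ty":-0.65,"tz":0,"yaw":-1}]' 255; python3 -m creep '[{"tx":0,"ty":0,"tz":0,"yaw":-0.5},{"tx":0,"ty":0,"tz":0,"yaw":0},{"tx":0,"ty":0,"tz":0,"yaw":0}]'
```

```text
time: 11.1
tcp_pos: [0.5354, -0.0859, 0.1415]
eef_rot: [-1.893, -2.506, 0.001]
wrist_force: [1.5, -0.5, -0.2]
opening: 0.0
finger_force: 0.0
time: 11.4
tcp_pos: [0.5356, -0.0851, 0.1418]
eef_rot: [-1.975, -2.442, 0.001]
wrist_force: [0.1, 0.1, -0.4]
opening: 0.0003
finger_force: 0.0
```

```bash
python3 -m creep '[{"tx":0.08,"ty":-0.08,"tz":-0.86,"yaw":0},{"tx":0,"ty":0,"tz":-0.86,"yaw":0},{"tx":0,"ty":0,"tz":-0.86,"yaw":0},{"tx":0,"ty":0,"tz":-0.86,"yaw":0},{"tx":0,"ty":0,"tz":-0.1,"yaw":0},{"tx":0,"ty":0,"tz":0,"yaw":0}]'; python3 -m creep '[{"tx":0,"ty":0,"tz":-0.12,"yaw":0},{"tx":0,"ty":0,"tz":-0.12,"yaw":0},{"tx":0,"ty":0,"tz":-0.12,"yaw":0},{"tx":0,"ty":0,"tz":0,"yaw":0}]';  python3 -m creep '[{"tx":0,"ty":0,"tz":-0.1,"yaw":0},{"tx":0,"ty":0,"tz":0,"yaw":0}]'
```

```text
time: 12.0
tcp_pos: [0.5376, -0.0869, 0.0537]
eef_rot: [-1.976, -2.441, 0.001]
wrist_force: [-0.1, -0.5, -0.0]
opening: 0.0002
finger_force: 0.0
time: 12.4
tcp_pos: [0.538, -0.0873, 0.0448]
eef_rot: [1.979, 2.44, 0.0]
wrist_force: [0.7, 0.3, -0.1]
opening: -0.0003
finger_force: 0.0
time: 12.6
tcp_pos: [0.538, -0.0873, 0.0423]
eef_rot: [1.979, 2.44, 0.0]
wrist_force: [1.3, -0.2, 1.2]
opening: 0.0
finger_force: 0.3
```

```bash
python3 -m creep '[{"tx":0,"ty":0,"tz":-0.1,"yaw":0},{"tx":0,"ty":0,"tz":-0.1,"yaw":0},{"tx":0,"ty":0,"tz":0,"yaw":0}]'; python3 -m creep '[{"tx":0,"ty":0,"tz":-0.08,"yaw":0},{"tx":0,"ty":0,"tz":-0.08,"yaw":0},{"tx":0,"ty":0,"tz":0,"yaw":0}]'
```

```text
time: 12.9
tcp_pos: [0.5378, -0.0872, 0.0369]
eef_rot: [-1.979, -2.44, 0.0]
wrist_force: [0.3, 0.0, -0.1]
opening: 0.0001
finger_force: 0.1
time: 13.2
tcp_pos: [0.5381, -0.0873, 0.0343]
eef_rot: [1.978, 2.44, 0.001]
wrist_force: [-7.4, 0.3, 21.6]
opening: -0.0002
finger_force: 9.7
```

```bash
python3 -m creep '[{"tx":0,"ty":0,"tz":0.9,"yaw":0},{"tx":0,"ty":0,"tz":0.95,"yaw":0},{"tx":0,"ty":0,"tz":0.95,"yaw":0},{"tx":-0.22,"ty":0.9,"tz":0.9,"yaw":0},{"tx":-0.22,"ty":0.9,"tz":0.9,"yaw":0},{"tx":-0.22,"ty":0.9,"tz":0,"yaw":0},{"tx":-0.22,"ty":0.9,"tz":0,"yaw":0},{"tx":0,"ty":0.4,"tz":0,"yaw":0},{"tx":0,"ty":0,"tz":0,"yaw":0},{"tx":0,"ty":0,"tz":0,"yaw":0}]' 0
python3 - <<'E'
from m import *
f=cam('wrist');P=cloud(f);N=nest(P);cv2.imwrite('pics/w5.png',cv2.resize(f['color'],(768,576))[...,::-1])
x=env.regions_of('wrist','bar')[0];print(x['conf'],x['region'].sum())
x=x['region']
for b in range(-75,85,10):
    w=N[x&(abs(N[...,1]-b)<3)]; print(b,len(w),np.round([*np.percentile(w[:,0],[2,98]),*np.percentile(w[:,2],[5,50,95])],1) if len(w) else '')
s=env.observe();print(nest(np.array(s['tcp_pos'])),s['tcp_pos'])
E
```

```text
time: 14.2
tcp_pos: [0.5161, 0.0123, 0.1481]
eef_rot: [-1.979, -2.44, 0.001]
wrist_force: [0.7, 0.2, -0.9]
opening: 0.0852
finger_force: 0.0
0.74 8663
-75 0 
-65 228 [-30.2  30.6  23.4  24.9  26.2]
-55 277 [-30.6  31.2  26.5  27.7  28.9]
-45 270 [-30.   31.5  29.5  30.7  32.1]
-35 281 [-30.4  30.2  32.6  34.1  35.6]
-25 297 [-29.8  29.1  36.1  37.5  38.5]
-15 318 [-30.1  29.5  39.2  40.5  41.6]
-5 340 [-30.3  30.1  42.5  43.9  45.2]
5 362 [-29.9  30.8  45.7  47.   48.3]
15 393 [-30.1  30.4  49.   50.3  51.5]
25 428 [-30.1  30.4  52.2  53.5  54.8]
35 458 [-30.2  30.5  55.5  56.8  58.1]
45 485 [-30.3  30.5  58.6  60.   61.4]
55 510 [-29.8  31.   61.9  63.3  64.7]
65 690 [-29.7  30.5  57.9  63.6  65.8]
75 0 
[ -0.46157219  43.2836516  148.10743078] [0.51604934 0.01194183 0.14810743]
```

View pics/w5.png

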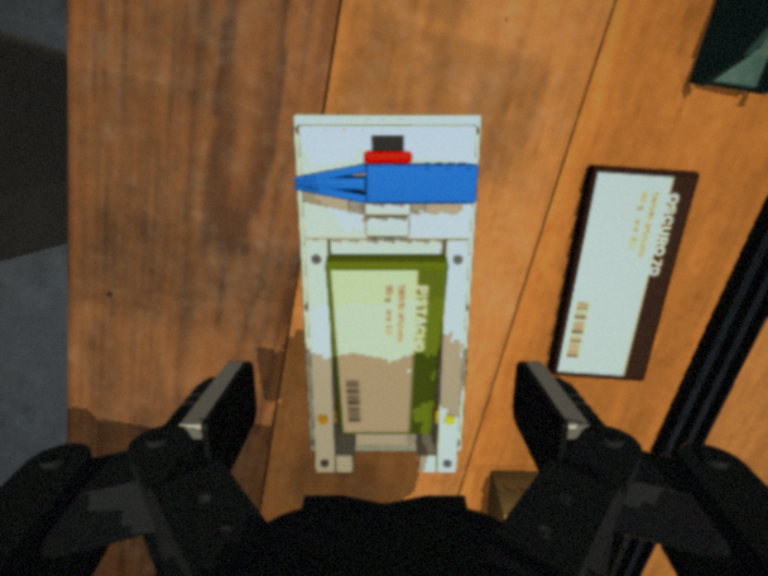

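The bar is tipped, with its raised end at (388,260) and its label sloping at 18°. The blue wedge is in place at (390,185) and the brown bar is undisturbed. Next I grip the raised end.

```bash
python3 -m creep '[{"tx":-0.04,"ty":0.35,"tz":-0.8,"yaw":0},{"tx":0,"ty":0,"tz":-0.8,"yaw":0},{"tx":0,"ty":0,"tz":-0.8,"yaw":0},{"tx":0,"ty":0,"tz":-0.8,"yaw":0},{"tx":0,"ty":0,"tz":-0.53,"yaw":0},{"tx":0,"ty":0,"tz":0,"yaw":0},{"tx":0,"ty":0,"tz":0,"yaw":0}]' 0; python3 -m creep '[{"tx":0,"ty":0,"tz":0,"yaw":0},{"tx":0,"ty":0,"tz":0,"yaw":0},{"tx":0,"ty":0,"tz":0,"yaw":0},{"tx":0,"ty":0,"tz":0,"yaw":0},{"tx":0,"ty":0,"tz":0,"yaw":0}]' 255 50
```

```text
time: 15.0
tcp_pos: [0.5151, 0.021, 0.0553]
eef_rot: [-1.98, -2.439, 0.0]
wrist_force: [-0.2, 0.1, -0.0]
opening: 0.0853
finger_force: 0.0
time: 15.5
tcp_pos: [0.5154, 0.0215, 0.0554]
eef_rot: [1.978, 2.44, 0.001]
wrist_force: [1.5, 0.0, 1.4]
opening: 0.0622
finger_force: 54.1
```

```bash
python3 -m creep '[{"tx":0,"ty":0,"tz":0.3,"yaw":0},{"tx":0,"ty":0,"tz":0.3,"yaw":0},{"tx":0,"ty":0,"tz":0.5,"yaw":0},{"tx":0,"ty":0,"tz":0.7,"yaw":0},{"tx":0,"ty":0,"tz":0.8,"yaw":0},{"tx":0,"ty":0,"tz":0.8,"yaw":0},{"tx":0,"ty":0,"tz":0.8,"yaw":0},{"tx":0,"ty":0,"tz":0.6,"yaw":0},{"tx":0,"ty":0,"tz":0,"yaw":0},{"tx":0,"ty":0,"tz":0,"yaw":0}]' 
python3 - <<'E'
from m import *
f=cam('wrist');P=cloud(f);N=nest(P)
x=env.regions_of('wrist','bar')[0];print(x['conf'],x['region'].sum())
x=x['region']
for b in range(-95,85,10):
    w=N[x&(abs(N[...,1]-b)<3)]; print(b,len(w),np.round([*np.percentile(w[:,0],[2,98]),*np.percentile(w[:,2],[5,50,95])],1) if len(w) else '')
s=env.observe();print(nest(np.array(s['tcp_pos'])),s['tcp_pos'],s['opening'],s['finger_force'])
f=cam('top');P=cloud(f);x=env.regions_of('top','board')[0];print(x['conf'],rect(P,x['region']))
f=cam('scene');P=cloud(f);cv2.imwrite('pics/s6.png',cv2.resize(f['color'],(768,576))[...,::-1])
x=env.regions_of('scene','board')[0];print(x['conf'],rect(P,x['region']))
E
```

```text
time: 16.5
tcp_pos: [0.5149, 0.0215, 0.1752]
eef_rot: [1.979, 2.44, 0.001]
wrist_force: [0.1, -0.0, -0.9]
opening: 0.0621
finger_force: 55.2
0.79 12502
-95 3 [-63.9  70.6   2.2   2.7   3.3]
-85 4 [71.3 72.8  1.8  2.9  3.4]
-75 3 [-72.1  66.4   1.3   1.3   2.7]
-65 0 
-55 0 
-45 0 
-35 0 
-25 0 
-15 79 [-11.3  39.9 158.5 159.3 160.1]
-5 585 [-30.1  30.6 160.9 162.1 163.3]
5 644 [-30.3  30.1 164.3 165.5 166.6]
15 710 [-30.2  30.4 167.6 168.9 170. ]
25 789 [-30.1  30.4 170.9 172.2 173.3]
35 915 [-29.9  30.4 174.1 175.3 176.4]
45 991 [-29.6  30.2 177.2 178.5 179.6]
55 1098 [-29.4  30.1 180.5 181.7 182.9]
65 2264 [-29.6  30.5 175.8 181.4 184.3]
75 0 
[-6.65139233e-02  5.29358638e+01  1.74361797e+02] [0.51442895 0.02146526 0.1743618 ] 0.06201715747324661 55.236639976501465
0.9 (array([497.7, 333.9]), array([ 77.7, 201.6]), 86.2, array([ 6.4, 11.5, 15.2]))
0.71 (array([618.9,  23.7]), array([333.7, 136. ]), 37.4, array([137.7, 157.6, 177.6]))
```

View pics/s6.png

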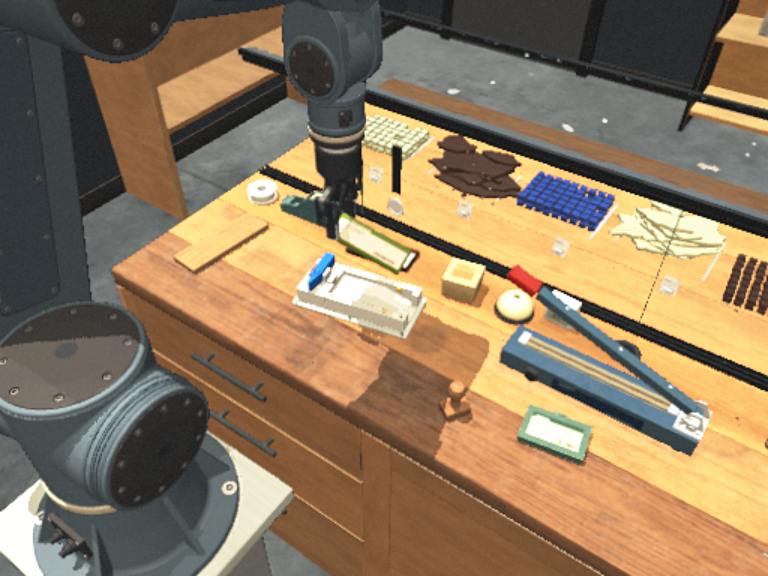

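The scene view shows the bar held at (380,242), tilted and out of the nest. The wedge is still in the catch at (322,270) and the board is free at (222,243). I'll get the board's pose from the earlier wrist cloud.

```bash
python3 - <<'E'
from m import *
P=np.load('w2.npy')*1000
m=(P[...,2]>9)&(P[...,2]<19)&(P[...,0]>370)&(P[...,0]<620)&(P[...,1]>260)&(P[...,1]<420)
n,l,st,_=cv2.connectedComponentsWithStats(m.astype(np.uint8));k=1+st[1:,4].argmax();m=l==k
q=P[m][:,:2];print(len(q),cv2.minAreaRect(q.astype(np.float32)))
# long-edge fits: sweep along x
xs=np.arange(400,600,10);lo=[];hi=[];X=[]
for x in xs:
    w=q[abs(q[:,0]-x)<5]
    if len(w)<20: continue
    X.append(x);lo.append(np.percentile(w[:,1],1));hi.append(np.percentile(w[:,1],99))
print(np.c_[X,np.round(lo,1),np.round(hi,1)])
print(np.percentile(q[:,0],[.3,99.7]))
f=cam('top');P=cloud(f)*1000
m=(P[...,2]>7)&(P[...,2]<20)&(P[...,0]>370)&(P[...,0]<620)&(P[...,1]>260)&(P[...,1]<420)
print(cv2.minAreaRect(P[m][:,:2].astype(np.float32)),P[m].mean(0))
E
```

```text
4115 ((476.2013854980469, 333.76519775390625), (68.51038360595703, 156.98960876464844), 84.27532958984375)
[[400.  307.2 372.6]
 [410.  306.5 373.9]
 [420.  305.3 372.9]
 [430.  304.4 371.6]
 [440.  303.6 369.2]
 [450.  302.6 368. ]
 [460.  301.2 367.2]
 [470.  300.6 366.4]
 [480.  299.9 365.5]
 [490.  298.7 364.8]
 [500.  297.8 363.3]
 [510.  296.6 363.1]
 [520.  295.4 361.8]
 [530.  294.5 360.7]
 [540.  293.5 360.1]
 [550.  327.9 359.4]]
[396.99995355 553.54456372]
((496.21417236328125, 327.904052734375), (80.10095977783203, 198.79147338867188), 84.90846252441406) [496.25521437 331.7995887   11.72678327]
```

```bash
python3 -m creep '[{"tx":0,"ty":0.4,"tz":0,"yaw":0.2},{"tx":-0.2,"ty":0.9,"tz":0,"yaw":0.6},{"tx":-0.2,"ty":0.9,"tz":0,"yaw":0.6},{"tx":-0.2,"ty":0.9,"tz":0,"yaw":0.6},{"tx":-0.2,"ty":0.9,"tz":0,"yaw":0.6},{"tx":-0.2,"ty":0.9,"tz":0,"yaw":0.6},{"tx":-0.2,"ty":0.9,"tz":0,"yaw":0.6},{"tx":-0.2,"ty":0.9,"tz":0,"yaw":0.6},{"tx":-0.2,"ty":0.9,"tz":0,"yaw":0.6},{"tx":-0.2,"ty":0.9,"tz":0,"yaw":0.6}]'; python3 -m creep '[{"tx":-0.2,"ty":0.9,"tz":0,"yaw":0.6},{"tx":-0.2,"ty":0.9,"tz":0,"yaw":0.6},{"tx":-0.2,"ty":0.9,"tz":0,"yaw":0.6},{"tx":-0.2,"ty":0.9,"tz":0,"yaw":0.6},{"tx":-0.07,"ty":0.5,"tz":0,"yaw":0.4},{"tx":0,"ty":0,"tz":0,"yaw":0},{"tx":0,"ty":0,"tz":0,"yaw":0}]'
python3 - <<'E'
from m import *
f=cam('wrist');P=cloud(f)*1000;cv2.imwrite('pics/w7.png',cv2.resize(f['color'],(768,576))[...,::-1])
C=np.array([497.3,331.4]);a=np.radians(-5.7);e=np.array([np.cos(a),np.sin(a)]);n=np.array([-e[1],e[0]])
d=P[...,:2]-C;q=np.stack([d@e,d@n,P[...,2]],-1)
x=env.regions_of('wrist','bar')[0]['region']
for s in range(-70,30,15):
    w=q[x&(abs(q[...,0]-s)<4)&(q[...,2]>90)];print('bar',s,len(w),np.round([*np.percentile(w[:,1],[2,98]),np.median(w[:,2])],1) if len(w) else '')
    w=q[(abs(q[...,0]-s)<4)&(abs(q[...,2]-14)<4)&(abs(q[...,1])<60)];print('  board',len(w),np.round([*np.percentile(w[:,1],[1,99])],1) if len(w) else '')
w=q[(abs(q[...,2]-14)<4)&(abs(q[...,1])<50)];print(np.percentile(w[:,0],[.5,99.5]))
s=env.observe();t=np.array(s['tcp_pos'])*1000;print(t,(t[:2]-C)@e,(t[:2]-C)@n,s['eef_rot'])
E
```

```text
time: 17.85
tcp_pos: [0.4693, 0.2355, 0.175]
eef_rot: [-0.804, -3.037, -0.0]
wrist_force: [0.3, 0.1, -0.5]
opening: 0.0621
finger_force: 55.2
time: 18.55
tcp_pos: [0.4478, 0.3366, 0.1749]
eef_rot: [-0.162, -3.137, 0.001]
wrist_force: [0.2, -0.5, -1.2]
opening: 0.0621
finger_force: 55.2
bar -70 0 
  board 501 [-33.2  33.6]
bar -55 1567 [-28.9  30.2 182.5]
  board 504 [-32.6  33. ]
bar -40 1272 [-29.2  30.6 177.5]
  board 486 [-33.1  33.4]
bar -25 1069 [-29.5  30.3 172.9]
  board 440 [-32.6  33.8]
bar -10 918 [-29.6  30.5 167.9]
  board 428 [-33.1  33.1]
bar 5 805 [-29.6  30.2 163. ]
  board 187 [-33.7  33.6]
bar 20 33 [ -3.4   8.9 159. ]
  board 0 
[-99.21697282   3.9304918 ]
[448.16307418 335.99729101 175.02025361] -49.35057352427334 -0.305707153985154 [-1.63562817e-01 -3.13722351e+00  3.46485710e-04]
```

View pics/w7.png

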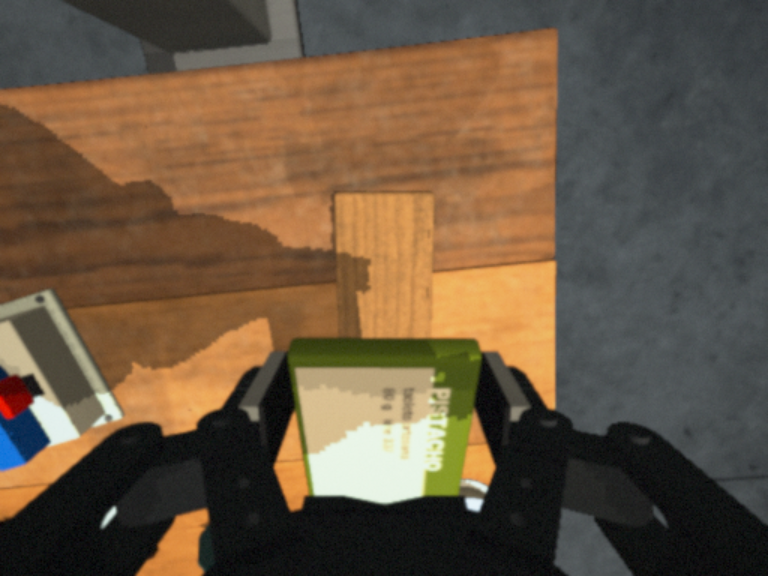

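The bar is centred over the board to within 0.5 mm and aligned. I'll lower it until the low end touches.

```bash
python3 -m creep '[{"tx":0,"ty":0,"tz":-0.6,"yaw":0},{"tx":0,"ty":0,"tz":-0.9,"yaw":0},{"tx":0,"ty":0,"tz":-0.9,"yaw":0},{"tx":0,"ty":0,"tz":-0.9,"yaw":0},{"tx":0,"ty":0,"tz":-0.7,"yaw":0},{"tx":0,"ty":0,"tz":-0.3,"yaw":0},{"tx":0,"ty":0,"tz":0,"yaw":0}]'; python3 -m creep '[{"tx":0,"ty":0,"tz":-0.1,"yaw":0},{"tx":0,"ty":0,"tz":-0.1,"yaw":0},{"tx":0,"ty":0,"tz":-0.1,"yaw":0},{"tx":0,"ty":0,"tz":0,"yaw":0}]'
```

```text
time: 19.35
tcp_pos: [0.4479, 0.3357, 0.067]
eef_rot: [-0.163, -3.136, 0.001]
wrist_force: [-0.4, -0.3, 0.1]
opening: 0.0623
finger_force: 55.2
time: 19.75
tcp_pos: [0.4482, 0.3365, 0.0601]
eef_rot: [0.161, 3.137, 0.0]
wrist_force: [-0.5, 0.1, -0.4]
opening: 0.062
finger_force: 55.2
```

```bash
python3 -m creep '[{"tx":-0.03,"ty":0.003,"tz":-0.1,"yaw":0},{"tx":-0.03,"ty":0.003,"tz":-0.1,"yaw":0},{"tx":-0.03,"ty":0.003,"tz":-0.1,"yaw":0},{"tx":-0.03,"ty":0.003,"tz":-0.1,"yaw":0},{"tx":0,"ty":0,"tz":0,"yaw":0}]' 255 22;  python3 -m creep '[{"tx":-0.025,"ty":0.002,"tz":-0.1,"yaw":0},{"tx":-0.025,"ty":0.002,"tz":-0.1,"yaw":0},{"tx":-0.025,"ty":0.002,"tz":-0.1,"yaw":0},{"tx":-0.02,"ty":0.002,"tz":-0.1,"yaw":0},{"tx":0,"ty":0,"tz":0,"yaw":0}]'
python3 - <<'E'
from h import *
f=cam('wrist');P=cloud(f)*1000
C=np.array([497.3,331.4]);a=np.radians(-5.7);e=np.array([np.cos(a),np.sin(a)]);n=np.array([-e[1],e[0]])
d=P[...,:2]-C;q=np.stack([d@e,d@n,P[...,2]],-1)
x=env.regions_of('wrist','bar')[0]['region']
for s in range(-70,30,15):
    w=q[x&(abs(q[...,0]-s)<4)&(q[...,2]>12)];print('bar',s,len(w),np.round([*np.percentile(w[:,1],[2,98]),np.median(w[:,2])],1) if len(w) else '')
w=q[(abs(q[...,2]-14)<4)&(abs(q[...,1])<40)];print(len(w),np.percentile(w[:,0],[.5,99.5]),np.percentile(w[:,1],[.5,99.5]))
E
```

```text
time: 20.25
tcp_pos: [0.445, 0.3367, 0.0497]
eef_rot: [-0.161, -3.137, 0.001]
wrist_force: [-1.5, -0.6, 3.1]
opening: 0.0623
finger_force: 56.0
time: 20.75
tcp_pos: [0.4427, 0.3369, 0.0397]
eef_rot: [-0.161, -3.137, 0.0]
wrist_force: [-1.3, 0.2, 3.1]
opening: 0.0621
finger_force: 56.6
bar -70 1158 [-29.3  30.5  42.6]
bar -55 1628 [-29.2  30.3  46. ]
bar -40 1468 [-29.6  30.6  43.9]
bar -25 1279 [-29.7  30.9  41.6]
bar -10 1147 [-29.7  30.8  39.3]
bar 5 0 
bar 20 0 
8219 [-99.86542279 -57.84022944] [-32.71170635  33.84332319]
```

```bash
python3 -m creep '[{"tx":-0.015,"ty":0.002,"tz":-0.1,"yaw":0},{"tx":-0.015,"ty":0.002,"tz":-0.1,"yaw":0},{"tx":-0.01,"ty":0.001,"tz":-0.1,"yaw":0},{"tx":-0.01,"ty":0.001,"tz":-0.1,"yaw":0},{"tx":-0.01,"ty":0.001,"tz":-0.1,"yaw":0},{"tx":-0.01,"ty":0.001,"tz":-0.1,"yaw":0},{"tx":0,"ty":0,"tz":0,"yaw":0}]';  python3 -m creep '[{"tx":0,"ty":0,"tz":-0.08,"yaw":0},{"tx":0,"ty":0,"tz":0,"yaw":0}]'
python3 - <<'E'
from h import *
f=cam('wrist');P=cloud(f)*1000
C=np.array([497.3,331.4]);a=np.radians(-5.7);e=np.array([np.cos(a),np.sin(a)]);n=np.array([-e[1],e[0]])
d=P[...,:2]-C;q=np.stack([d@e,d@n,P[...,2]],-1)
x=env.regions_of('wrist','bar')[0]['region']
for s in range(-70,30,15):
    w=q[x&(abs(q[...,0]-s)<4)&(q[...,2]>12)];print('bar',s,len(w),np.round([*np.percentile(w[:,1],[2,98]),np.median(w[:,2])],1) if len(w) else '')
w=q[x&(q[...,2]>22)];print(np.percentile(w[:,0],[.5,99.5]))
w=q[(abs(q[...,2]-14)<4)&(abs(q[...,1])<40)];print(len(w),np.percentile(w[:,0],[.5,99.5]),np.percentile(w[:,1],[.5,99.5]))
E
```

```text
time: 21.55
tcp_pos: [0.441, 0.3372, 0.0247]
eef_rot: [-0.161, -3.137, 0.0]
wrist_force: [-1.3, 1.3, 2.3]
opening: 0.0622
finger_force: 56.2
time: 21.75
tcp_pos: [0.4411, 0.3371, 0.0229]
eef_rot: [0.161, 3.137, -0.0]
wrist_force: [-1.5, 0.3, 2.5]
opening: 0.0621
finger_force: 56.1
bar -70 1151 [-29.   30.1  25.3]
bar -55 1746 [-29.3  30.4  29.4]
bar -40 1627 [-29.7  30.8  29.2]
bar -25 1474 [-29.8  30.9  28.9]
bar -10 552 [-30.3  31.7  28.5]
bar 5 0 
bar 20 0 
[-67.26070145 -10.01128274]
8467 [-99.85511466 -64.92474453] [-32.5881011   34.21329218]
```

```bash
python3 -m creep '[{"tx":0,"ty":0,"tz":-0.05,"yaw":0},{"tx":0,"ty":0,"tz":0,"yaw":0}]';  python3 -m creep '[{"tx":0,"ty":0,"tz":-0.04,"yaw":0},{"tx":0,"ty":0,"tz":0,"yaw":0}]'
```

```text
time: 22.05
tcp_pos: [0.4411, 0.3373, 0.0217]
eef_rot: [-0.161, -3.137, -0.0]
wrist_force: [-1.6, -0.6, 3.1]
opening: 0.0624
finger_force: 56.1
time: 22.25
tcp_pos: [0.441, 0.3371, 0.0207]
eef_rot: [-0.161, -3.137, 0.0]
wrist_force: [-1.3, 0.6, 1.8]
opening: 0.062
finger_force: 56.0
```

```bash
python3 -m creep '[{"tx":0,"ty":0,"tz":-0.03,"yaw":0},{"tx":0,"ty":0,"tz":0,"yaw":0}]'
python3 - <<'E'
from h import *
f=cam('wrist');P=cloud(f)*1000
C=np.array([497.3,331.4]);a=np.radians(-5.7);e=np.array([np.cos(a),np.sin(a)]);n=np.array([-e[1],e[0]])
d=P[...,:2]-C;q=np.stack([d@e,d@n,P[...,2]],-1)
x=env.regions_of('wrist','bar')[0]['region']
for s in range(-65,0,8):
    w=q[x&(abs(q[...,0]-s)<4)&(q[...,2]>18)];print('bar',s,len(w),np.round([*np.percentile(w[:,1],[2,98]),np.median(w[:,2])],2) if len(w) else '')
w=q[(abs(q[...,2]-14)<4)&(abs(q[...,1])<40)];print(len(w),np.median(w[:,2]))
E
```

```text
time: 22.45
tcp_pos: [0.441, 0.3372, 0.0201]
eef_rot: [0.161, 3.137, 0.0]
wrist_force: [-0.8, -0.4, 4.9]
opening: 0.062
finger_force: 56.3
bar -65 2274 [-29.29  30.43  25.73]
bar -57 1791 [-29.2   30.41  26.7 ]
bar -49 1714 [-29.27  30.52  26.72]
bar -41 1666 [-29.7   30.92  26.81]
bar -33 1584 [-29.81  30.8   26.84]
bar -25 1529 [-29.5   30.94  26.81]
bar -17 1445 [-29.78  30.9   26.79]
bar -9 257 [-31.06  32.19  26.57]
bar -1 0 
8631 15.004590245673688
```

```bash
python3 -m creep '[{"tx":0,"ty":0,"tz":0,"yaw":0},{"tx":0,"ty":0,"tz":0,"yaw":0},{"tx":0,"ty":0,"tz":0,"yaw":0},{"tx":0,"ty":0,"tz":0,"yaw":0}]' 25; python3 -m creep '[{"tx":0,"ty":0,"tz":0.2,"yaw":0},{"tx":0,"ty":0,"tz":0.5,"yaw":0},{"tx":0,"ty":0,"tz":0.8,"yaw":0},{"tx":0,"ty":0,"tz":0.9,"yaw":0},{"tx":0,"ty":0,"tz":0.9,"yaw":0},{"tx":0,"ty":0,"tz":0.9,"yaw":0},{"tx":-0.5,"ty":0,"tz":0.9,"yaw":0},{"tx":-0.5,"ty":0,"tz":0.9,"yaw":0},{"tx":-0.5,"ty":0,"tz":0,"yaw":0},{"tx":0,"ty":0,"tz":0,"yaw":0}]' 0
python3 - <<'E'
from m import *
f=cam('wrist');P=cloud(f)
cv2.imwrite('pics/w8.png',cv2.resize(f['color'],(768,576))[...,::-1])
for n in ['bar','board']:
    for x in env.regions_of('wrist',n)[:2]: print(n,round(x['conf'],2),*rect(P,x['region']))
f=cam('top');P=cloud(f)
for n in ['wedge','bar','brown_bar']:
    for x in env.regions_of('top',n)[:2]: print(n,round(x['conf'],2),*rect(P,x['region']))
print(env.observe()['time'])
E
```

```text
time: 22.95
tcp_pos: [0.441, 0.3371, 0.0199]
eef_rot: [-0.161, -3.137, 0.0]
wrist_force: [-0.0, -0.4, 1.0]
opening: 0.0769
finger_force: 0.0
time: 23.95
tcp_pos: [0.4028, 0.3374, 0.1712]
eef_rot: [0.16, 3.137, 0.002]
wrist_force: [0.1, 1.1, 0.1]
opening: 0.0854
finger_force: 0.0
bar 0.93 [501.9 330.1] [ 69.1 143.4] 84.7 [25.3 26.8 27.9]
board 0.89 [501.1 331.4] [ 68.2 218.3] 84.5 [13.2 15.1 16.3]
board 0.33 [504.  331.8] [ 69. 147.] 84.5 [25.2 26.8 27.9]
wedge 0.6 [501.7  70.8] [88.  25.5] 5.4 [37.  60.  63.7]
bar 0.76 [501.7 336.7] [ 76.7 141.3] 84.1 [17.8 23.  26.8]
brown_bar 0.56 [663.2  42.9] [ 68.6 142.2] 9.5 [ 4.4  9.5 13.5]
brown_bar 0.48 [502.   73.6] [87.5 21.9] 11.1 [46.4 60.4 64. ]
24.3
```

View pics/w8.png

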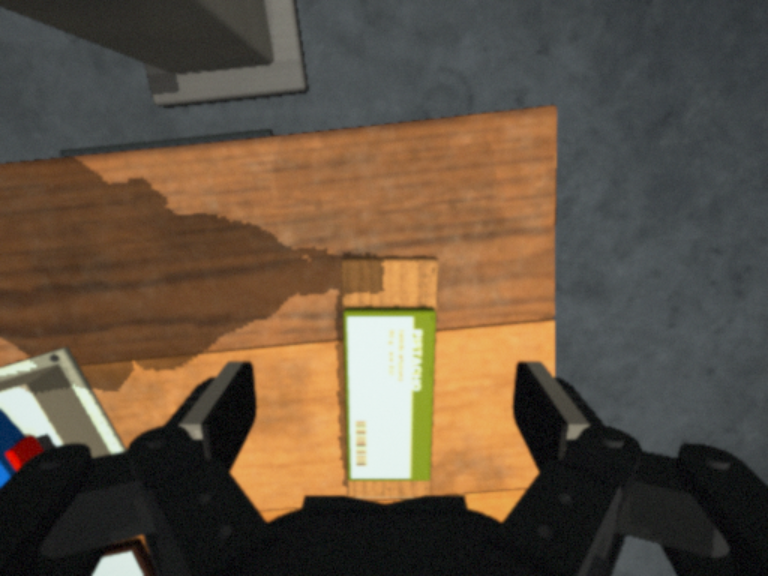

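The bar lies face up, flat and centred on the board at (390,395). The wedge is still in the catch at (10,430), and the gripper is clear. I'm handing the job in.

```bash
python3 -c "
from plant import env
print(env.finish_job())"
```

```text
the job is handed in; nothing more can be done
None
```

The job is handed in: the green bar lies face up and flat along the middle of the board (about 4 mm off centre lengthwise at most), the wedge was still holding the catch about 9 mm open, and nothing else on the counter appeared to have moved.

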